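# Sort left- and right-hand brackets into hooded side bins

## Task

The left- and right-hand mounting brackets are mixed up in the middle of the bench. Slide the left-hand one into the left bin and the right-hand one into the right bin, foot first, keeping them down on the mat; push each in under the clear cover until you feel it meet the stop inside, press it there for a moment with a light push of roughly 5 to 20 N, without ramming it, then let go. Leave the housing, screwdriver and jar where they are.

Things in the scene. Friction and masses are not known exactly. Their poses are not given: they have to be found in the camera images.
- left_bin: Blue left-hand bin, fixed, on the robot's left (+y) side, its mouth towards the middle of the bench. Inside 240 mm wide, 66 mm high, no floor (the mat runs through), side walls 5 mm thick. Origin on the mat at the middle of the mouth; x points into the bin, z up. Inside is a black stop plate across its width, 84 to 98 mm in from the mouth: its setting varies, is not reported, and does not give: feel for it.
- left_bin_edge (a point): Middle of the edge of the bin's clear cover, on its top face, right above the mouth, 70 mm above the mat. The cover, 4 mm thick, closes the whole top. A bracket that is home has its back face 16 to 30 mm inside the mouth: upright fingers are halted by this edge before that; fingers leaning about 40 degrees, tips leading, reach it.
- left_bracket: Loose aluminium left-hand bracket, about 0.25 kg, lying foot down; belongs in the left bin. Upright spine 120 mm long (x), 8 mm thick (y), 40 mm high; on its +x half a flat foot, 60 mm long (x), 5 mm thick, reaching 64 mm from the spine's middle plane towards +y, with a boss 17 mm high. The other bracket is its mirror image. Origin on the mat under the spine's middle, z up.
- left_bracket_mid (a point): Centre of the left-hand bracket's spine, 20 mm above the mat; axes as the bracket's.
- left_bracket_toe (a point): Back face of the left-hand bracket's spine, at its +x end (60 mm from the middle), 20 mm above the mat.
- left_bracket_tail (a point): Back face of the left-hand bracket's spine, at its -x end, 20 mm above the mat.
- right_bin: Blue right-hand bin, fixed, on the robot's right (-y) side, its mouth towards the middle of the bench. Inside 240 mm wide, 66 mm high, no floor (the mat runs through), side walls 5 mm thick. Origin on the mat at the middle of the mouth; x points into the bin, z up. Inside is a black stop plate across its width, 84 to 98 mm in from the mouth: its setting varies, is not reported, and does not give: feel for it.
- right_bin_edge (a point): Middle of the edge of the bin's clear cover, on its top face, right above the mouth, 70 mm above the mat. The cover, 4 mm thick, closes the whole top. A bracket that is home has its back face 16 to 30 mm inside the mouth: upright fingers are halted by this edge before that; fingers leaning about 40 degrees, tips leading, reach it.
- right_bracket: Loose aluminium right-hand bracket, about 0.25 kg, lying foot down; belongs in the right bin. Upright spine 120 mm long (x), 8 mm thick (y), 40 mm high; on its +x half a flat foot, 60 mm long (x), 5 mm thick, reaching 64 mm from the spine's middle plane towards -y, with a boss 17 mm high. The other bracket is its mirror image. Origin on the mat under the spine's middle, z up.
- right_bracket_mid (a point): Centre of the right-hand bracket's spine, 20 mm above the mat; axes as the bracket's.
- right_bracket_toe (a point): Back face of the right-hand bracket's spine, at its +x end (60 mm from the middle), 20 mm above the mat.
- right_bracket_tail (a point): Back face of the right-hand bracket's spine, at its -x end, 20 mm above the mat.
- enclosure: Bystander: open grey housing with electronics in it, 110 x 190 x 50 mm, loose. Origin at the centre of its underside.
- screwdriver: Bystander: black electric screwdriver lying on its rest, 220 mm long along its x (body 130 mm), 39 mm high, loose. Origin on the mat under the middle of the body.
- jar: Bystander: closed jar, 56 mm in diameter, 70 mm high, loose. Origin at the centre of its underside.
Things that resemble listed ones, but are neither listed nor needed, are in the scene too. Leave any black, orange or yellow look-alike of the right_bracket alone.

How it is judged:
On the way, in this order (a step that is already met when the one before it is completed fails the run):
1. one bracket is inside its own bin and is pressed against the bin's stop (over 4 N) for 0.2 s ((((x of each of left_bracket_toe, left_bracket_tail in the frame of left_bin above 0.01 m and x of left_bracket_mid in the frame of left_bin below 0.06 m and y of left_bracket_mid in the frame of left_bin between -0.12 and 0.12 m and height (world z) of left_bracket_mid below 0.03 m and angle between left_bracket_mid's own z axis and vertical below 0.2 rad) and contact force between left_bracket and left_bin above 4 N) or ((x of each of right_bracket_toe, right_bracket_tail in the frame of right_bin above 0.01 m and x of right_bracket_mid in the frame of right_bin below 0.06 m and y of right_bracket_mid in the frame of right_bin between -0.12 and 0.12 m and height (world z) of right_bracket_mid below 0.03 m and angle between right_bracket_mid's own z axis and vertical below 0.2 rad) and contact force between right_bracket and right_bin above 4 N))), for 0.2 s.
2. with that one still in its bin, the other bracket is pressed against the stop of its own bin in the same way (((((x of each of left_bracket_toe, left_bracket_tail in the frame of left_bin above 0.01 m and x of left_bracket_mid in the frame of left_bin below 0.06 m and y of left_bracket_mid in the frame of left_bin between -0.12 and 0.12 m and height (world z) of left_bracket_mid below 0.03 m and angle between left_bracket_mid's own z axis and vertical below 0.2 rad) and contact force between left_bracket and left_bin above 4 N) and (x of each of right_bracket_toe, right_bracket_tail in the frame of right_bin above 0.01 m and x of right_bracket_mid in the frame of right_bin below 0.06 m and y of right_bracket_mid in the frame of right_bin between -0.12 and 0.12 m and height (world z) of right_bracket_mid below 0.03 m and angle between right_bracket_mid's own z axis and vertical below 0.2 rad)) or (((x of each of right_bracket_toe, right_bracket_tail in the frame of right_bin above 0.01 m and x of right_bracket_mid in the frame of right_bin below 0.06 m and y of right_bracket_mid in the frame of right_bin between -0.12 and 0.12 m and height (world z) of right_bracket_mid below 0.03 m and angle between right_bracket_mid's own z axis and vertical below 0.2 rad) and contact force between right_bracket and right_bin above 4 N) and (x of each of left_bracket_toe, left_bracket_tail in the frame of left_bin above 0.01 m and x of left_bracket_mid in the frame of left_bin below 0.06 m and y of left_bracket_mid in the frame of left_bin between -0.12 and 0.12 m and height (world z) of left_bracket_mid below 0.03 m and angle between left_bracket_mid's own z axis and vertical below 0.2 rad)))), for 0.2 s.
At the end, for the whole second after the job is handed in: Each bracket lies still, foot down on the mat, foot first inside the bin of its own hand, the spine no more than 60 mm in and the whole back face of its spine at least 10 mm in from the mouth (x of each of left_bracket_toe, left_bracket_tail in the frame of left_bin above 0.01 m and x of left_bracket_mid in the frame of left_bin below 0.06 m and y of left_bracket_mid in the frame of left_bin between -0.12 and 0.12 m and height (world z) of each of left_bracket_mid, right_bracket_mid below 0.03 m and angle between each of left_bracket_mid, right_bracket_mid's own z axis and vertical below 0.2 rad and x of each of right_bracket_toe, right_bracket_tail in the frame of right_bin above 0.01 m and x of right_bracket_mid in the frame of right_bin below 0.06 m and y of right_bracket_mid in the frame of right_bin between -0.12 and 0.12 m and linear speed of each of left_bracket, right_bracket below 0.02 m/s); the robot touches nothing.
It fails at once if the left-hand bracket is rammed against a bin (over 40 N) (contact force between left_bracket and left_bin above 40 N or contact force between left_bracket and right_bin above 40 N).
It fails at once if the right-hand bracket is rammed against a bin (over 40 N) (contact force between right_bracket and left_bin above 40 N or contact force between right_bracket and right_bin above 40 N).
It fails at once if the left-hand bracket is lifted off the mat by more than 20 mm or tipped by more than 35 degrees (height (world z) of left_bracket_mid above 0.04 m or angle between left_bracket_mid's own z axis and vertical above 0.6 rad).
It fails at once if the right-hand bracket is lifted off the mat by more than 20 mm or tipped by more than 35 degrees (height (world z) of right_bracket_mid above 0.04 m or angle between right_bracket_mid's own z axis and vertical above 0.6 rad).
It fails at once if the housing, screwdriver or jar is moved by more than 20 mm (distance of any of enclosure, screwdriver, jar from where it was at the start of the episode above 0.02 m).
It also fails if it takes over 61 s, if anything falls off the work surface, if the arm or the gripper's body presses on something with over 40 N, if the wrist force passes 120 N, or if a joint passes its speed limit or range.

## Robot

A 7-joint arm with a two-finger parallel gripper is mounted at the origin on the work surface. World frame = base frame: x ahead of the robot, y to its left, z up, the work surface at z = 0. Lengths are in m, angles in rad, forces in N, time in s.
With the tool pointing down it reaches from about 0.4 to 0.85 m from the base axis. Payload 4.5 kg.
Tool frame: the origin (TCP) lies between the finger pads; the fingertips stand 19 mm ahead of it and the grasp point (between the pads) is the TCP (r.tips_ahead is the distance from the TCP to the fingertips, in m); z points along the fingers, y is the line along which they close (so a half turn about z gives the same grasp; the last joint's range is limited). The gripper opens to 88 mm and grips with 3 to 60 N. Pads are 18 mm wide; open, the fingers measure 123 mm over their backs; the gripper's body (75 mm by 187 mm) begins 45 mm behind the grasp point.
Start: joints at [1.204, 0.689, -0.195, 1.565, 0.157, 0.902, -0.215], TCP at [0.244, -0.575, 0.258] pointing down, gripper open.
Joint ranges: [-3.01, 3.01], [-0.46, 2.08], [-1.47, 1.51], [0.13, 2.56], [-1, 4.14], [0.04, 2.09], [-2.66, 2.66]. Speed limits (rad/s): [2.57, 2.57, 3.14, 3.14, 3.14, 3.14, 3.14].

## Interface

Orientations are given as a unit quaternion [x, y, z, w].
In Python, from plant import r, cams, models gives the robot as it stands. The module is installed in compiled form; this text tells all that it offers.
- The arm moves only by the tool jog_arm, never from a script. Its arguments are lists of equal length, an entry for each row: "turn": the turn, a rotation vector about the tool's x, y, z in rad, a list of three; "translation": the shift along the tool's x, y, z in m, a list of three; "grip": the closure, from 0 (fully open) to 1 (shut). In form: {"turn": [[ax, ay, az], ...], "translation": [[tx, ty, tz], ...], "grip": [grip, ...]}. A call has 1 to 20 rows; each row is the pose to reach, as a shift and turn from the pose commanded when the call began, along the tool's axes at that moment; what a row does not reach only later rows make up. A row lasts 1/8 s, in which the tool goes at most 62.5 mm and 10.7 degrees, less where a joint would pass 70% of its speed; a pose out of reach is approached as far as the arm can. A call with a gripper value outside its range is refused whole. The fingers move at their own pace and stop on an object; "force" is the grip in N (left out, the last holds). Time passes only in rows, so rows that repeat a pose let the fingers close. It gives the time, the measured TCP pose, the force, the opening and the grip force at its end, in the units of the state.
- r.get_state(): the state, without advancing time (a new reading comes with each control period).
- cams.snapshot(name): name is "scene" or "top"; returns the picture (400x640x3 uint8, red, green, blue); there is no depth.
- cams.camera_params(name): a dict with "fx", "fy", "cx", "cy" (pixels), "k1" (the pictures are not rectified: a ray, as slopes to the right and down, at radius r is drawn at 1 + k1 r^2 times it, then the intrinsics apply), "eye" and "orientation" of the camera in the world. Camera axes: x right, y up, looking along -z (the intrinsics and any distortion apply to the point x, -y, -z); pixel columns grow to the right and rows downward; lengths in m; the calibration is good to about 2 mm. A picture is of the moment at which its call begins. camera_params takes no time and is no camera call.
- r.finish_job(): hands the job in; it is judged then, once.
Trained networks look in the newest picture that a camera, given by its name, has taken for a name from the list of things; names that differ only in an ending like _2 or _b are one class to them, and where a whole thing is asked for, a point or a joint stands for the part that bears it (a point fixed in the world has none). Each returns a list of dicts, best first, with "p" (0 to 1); they miss things now and then, are a little off and sometimes report something else, mostly with a low value. They report only what shows in the picture. A call takes as long as a camera call. They do not tell look-alikes from the thing itself.
- models.find_in(camera, name): "position" ([x, y, z] in m, in world coordinates, good to about 4 mm: the middle of the surface that is visible of it).
- models.masks_of(camera, name): "pixels" (400x640 bool, what is visible of it).
- models.place_of(camera, name): "position" ([x, y, z] in m, in world coordinates, good to about 4 mm: a listed point, or the origin of a listed thing).
The state is a dict: "clock": time; "q": joint angles; "qd": joint speeds; "joint_torque": joint torques, N m; "tool_pos": TCP position; "eef_rot": TCP orientation; "contact_force": force on the tool from outside, world axes, zero at the start; "moment": the same for the moment, N m; "opening": opening from 0.0 (shut) to 1.0 (fully open); "finger_force": force on a finger pad.
Only numpy, scipy, OpenCV 4.12 (cv2) and the standard library are available. Lean on these libraries where they do the work, as an engineer would, in place of code of your own. Each camera call takes 0.05 s, during which the arm holds its last target. There are 200 camera calls.

## Working session

There is one attempt and no reset: what is moved stays moved. The work goes in short steps, Python scripts to look and compute and a tool call to move; the robot and the scene stay as the last step left them, time stands still between calls to the robot, and variables do not carry over. Pictures are saved under pics/ and viewed, at most 10 in all, crops included, and the job is handed in when it is done.

Besides the shell and the picture viewer there is one more tool, called after "Emit:" by a JSON object that holds its "name" and its "arguments", one argument or row to a line. jog_arm: Moves the arm, as the interface text tells. Its arguments: {"type":"object","properties":{"turn":{"type":"array"},"translation":{"type":"array"},"grip":{"type":"array"},"force":{"type":"number"}},"required":["turn","translation","grip"]}

```bash
mkdir -p pics
python3 - <<'E'
from plant import r,cams,models
import cv2,numpy as np
for c in ["top","scene"]:
    im=cams.snapshot(c); cv2.imwrite(f"pics/{c}0.png",im[:,:,::-1])
    p=cams.camera_params(c); print(c,{k:np.round(v,4).tolist() for k,v in p.items()})
    for n in ["left_bin","right_bin","left_bin_edge","right_bin_edge","left_bracket","right_bracket","left_bracket_toe","left_bracket_tail","right_bracket_toe","right_bracket_tail","enclosure","screwdriver","jar"]:
        print(n,[(round(d["p"],2),np.round(d["position"],3).tolist()) for d in models.place_of(c,n)])
s=r.get_state(); print({k:np.round(v,3).tolist() for k,v in s.items()}, r.tips_ahead)
E
```

```text
top {'fx': 490.9324, 'fy': 490.9324, 'cx': 324.202, 'cy': 198.5426, 'k1': -0.007, 'eye': [0.4659, 0.004, 1.4671], 'orientation': [-0.0237, 0.0197, 0.7108, -0.7027]}
left_bin [(0.74, [0.571, 0.303, 0.002])]
right_bin [(0.85, [0.574, -0.317, 0.001])]
left_bin_edge [(0.79, [0.572, 0.301, 0.068]), (0.63, [0.649, -0.018, 0.0])]
right_bin_edge [(0.89, [0.575, -0.316, 0.073])]
left_bracket [(0.63, [0.473, 0.018, 0.001])]
right_bracket [(0.72, [0.404, -0.207, -0.002]), (0.63, [0.277, -0.326, -0.002]), (0.59, [0.651, -0.018, 0.002])]
left_bracket_toe [(0.57, [0.529, 0.008, 0.017]), (0.29, [0.573, 0.303, 0.067])]
left_bracket_tail [(0.82, [0.408, 0.013, 0.018])]
right_bracket_toe [(0.89, [0.305, -0.374, 0.02]), (0.74, [0.706, -0.032, 0.024]), (0.7, [0.348, -0.199, 0.019]), (0.61, [0.345, 0.272, 0.02]), (0.55, [0.338, 0.184, 0.001]), (0.22, [0.572, -0.315, -0.003])]
right_bracket_tail [(0.97, [0.252, -0.269, 0.018]), (0.79, [0.591, 0.003, 0.018]), (0.65, [0.351, 0.398, 0.017]), (0.62, [0.463, -0.227, 0.025]), (0.26, [0.337, 0.185, 0.002])]
enclosure [(0.65, [0.798, 0.087, -0.001])]
screwdriver 
[... 870 characters left out ...]
84, [0.464, -0.226, 0.021]), (0.78, [0.348, 0.396, 0.02]), (0.69, [0.593, 0.005, 0.021]), (0.53, [0.257, -0.269, 0.02])]
enclosure [(0.97, [0.795, 0.084, 0.0]), (0.22, [0.47, 0.015, -0.002])]
screwdriver [(0.6, [0.787, -0.217, 0.003]), (0.48, [0.575, -0.314, 0.069]), (0.36, [0.651, -0.015, 0.02])]
jar []
{'clock': 1.4, 'q': [1.204, 0.689, -0.195, 1.565, 0.157, 0.902, -0.215], 'qd': [0.001, -0.002, 0.001, -0.001, -0.001, 0.002, 0.001], 'joint_torque': [-0.0, -52.749, -1.267, -15.374, -0.052, -0.001, 0.0], 'tool_pos': [0.244, -0.575, 0.258], 'eef_rot': [0.98, 0.199, 0.0, 0.0], 'contact_force': [-0.862, 0.356, 0.671], 'moment': [-0.002, 0.004, -0.051], 'finger_force': 0.0, 'opening': 1.0} 0.019
```

View pics/top0.png

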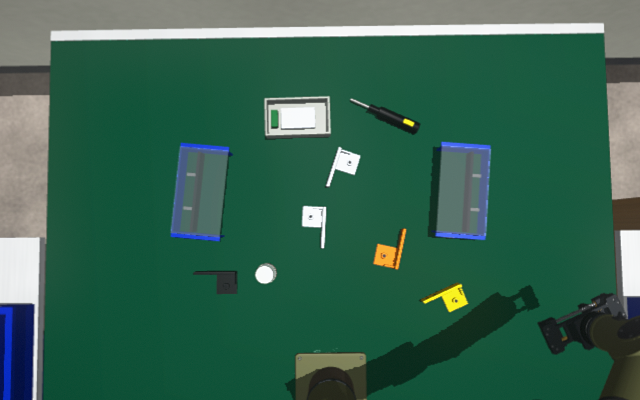

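View pics/scene0.png

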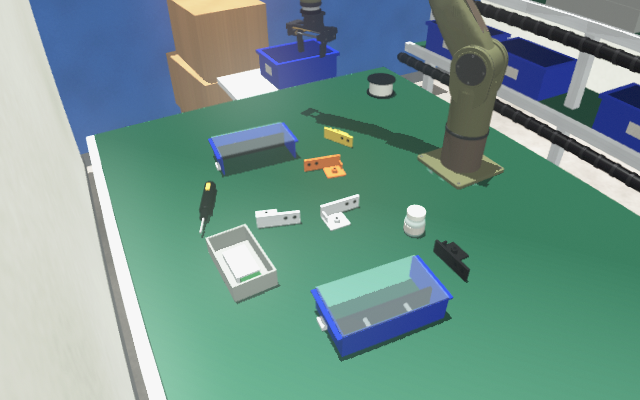

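```bash
cat > h.py <<'E'
from plant import r,cams,models
import numpy as np, cv2
from scipy.spatial.transform import Rotation as R
def ray(c,px,z):
    p=cams.camera_params(c); K=np.array([[p["fx"],0,p["cx"]],[0,p["fy"],p["cy"]],[0,0,1]])
    u=cv2.undistortPoints(np.array(px,float).reshape(-1,1,2),K,np.array([p["k1"],0,0,0,0.]))[:,0]
    d=R.from_quat(p["orientation"]).apply(np.c_[u[:,0],-u[:,1],-np.ones(len(u))])
    e=np.array(p["eye"]); return e+d*((z-e[2])/d[:,2])[:,None]
def ori(yaw,lean):
    """yaw: tool y axis (along spine, ~+x) from world x, deg; lean>0 tips toward +y"""
    return R.from_euler("z",yaw,degrees=True)*R.from_matrix(np.array([[0,1,0],[1,0,0],[0,0,-1]]).T)*R.from_euler("y",lean,degrees=True)
def rel(poses,p0,R0):
    for pos,Ro in poses:
        t=R0.inv().apply(np.array(pos)-p0); w=(R0.inv()*Ro).as_rotvec()
        print("T",np.round(t,3).tolist(),"W",np.round(w,3).tolist())
E
python3 - <<'E'
from h import *
cams.snapshot("top")
for n,s in [("left_bin",1),("right_bin",-1)]:
    m=models.masks_of("top",n)[0]["pixels"].astype(np.uint8)
    q=cv2.boxPoints(cv2.minAreaRect(cv2.findNonZero(m))); W=ray("top",q,.07); print(n,np.round(W,3).tolist())
    rows=np.where(m.any(1))[0][6:-6]
    e=[(np.where(m[v])[0].max()+.5 if s>0 else np.where(m[v])[0].min()-.5, v) for v in rows]
    w=ray("top",e,.07); f=np.polyfit(w[:,0],w[:,1],1); print(np.degrees(np.arctan(f[0])), np.polyval(f,.572), w[[0,-1]].round(3).tolist())
s=r.get_state(); p0=s["tool_pos"];R0=R.from_quat(s["eef_rot"])
print(ori(0,0).as_matrix().round(2).tolist(),R0.as_matrix().round(2).tolist())
# approach right bracket
n=np.array([-np.sin(np.radians(17.3)),-np.cos(np.radians(17.3)),0])
b=np.array([.649,-.014,0])-n*.035
rel([((.4,-.1,.25),ori(-17.3,0)),(b+[0,0,.2],ori(-17.3,0)),(b+[0,0,.026],ori(-17.3,0))],p0,R0)
E
```

```text
left_bin [[0.45, 0.452, 0.07], [0.723, 0.424, 0.07], [0.704, 0.275, 0.07], [0.432, 0.305, 0.07]]
-6.284457768281404 0.29715288499407927 [[0.698, 0.285, 0.07], [0.454, 0.31, 0.07]]
right_bin [[0.44, -0.3, 0.07], [0.712, -0.321, 0.07], [0.703, -0.468, 0.07], [0.431, -0.445, 0.07]]
-5.015574252619113 -0.31552296967709936 [[0.693, -0.318, 0.07], [0.45, -0.303, 0.07]]
[[0.0, 1.0, 0.0], [1.0, 0.0, 0.0], [0.0, 0.0, -1.0]] [[0.92, 0.39, 0.0], [0.39, -0.92, -0.0], [-0.0, 0.0, -1.0]]
T [0.329, -0.377, 0.008] W [0.0, 0.0, -0.868]
T [0.615, -0.386, 0.058] W [0.0, 0.0, -0.868]
T [0.615, -0.386, 0.232] W [0.0, 0.0, -0.868]
```

Emit:
{"name": "jog_arm", "arguments": {
  "turn": [
    [0,0,-0.868],
    [0,0,-0.868],
    [0,0,-0.868],
    [0,0,-0.868],
    [0,0,-0.868],
    [0,0,-0.868],
    [0,0,-0.868],
    [0,0,-0.868],
    [0,0,-0.868],
    [0,0,-0.868],
    [0,0,-0.868],
    [0,0,-0.868],
    [0,0,-0.868],
    [0,0,-0.868],
    [0,0,-0.868]
  ],
  "translation": [
    [0.615,-0.386,0.058],
    [0.615,-0.386,0.058],
    [0.615,-0.386,0.058],
    [0.615,-0.386,0.058],
    [0.615,-0.386,0.058],
    [0.615,-0.386,0.058],
    [0.615,-0.386,0.058],
    [0.615,-0.386,0.058],
    [0.615,-0.386,0.058],
    [0.615,-0.386,0.058],
    [0.615,-0.386,0.058],
    [0.615,-0.386,0.058],
    [0.615,-0.386,0.058],
    [0.615,-0.386,0.058],
    [0.615,-0.386,0.058]
  ],
  "grip": [0.3,0.3,0.3,0.3,0.3,0.3,0.3,0.3,0.3,0.3,0.3,0.3,0.3,0.3,0.3]
}}

```text
clock: 3.42
tool_pos: [0.659, 0.0175, 0.1998]
eef_rot: [0.806, 0.592, -0.001, 0.001]
contact_force: [0.2, 0.3, -0.2]
opening: 0.701
finger_force: 0.0
```

Emit:
{"name": "jog_arm", "arguments": {
  "turn": [
    [0,0,0],
    [0,0,0],
    [0,0,0],
    [0,0,0]
  ],
  "translation": [
    [0,0,0.06],
    [0,0,0.12],
    [0,0,0.16],
    [0,0,0.174]
  ],
  "grip": [0.3,0.3,0.3,0.3]
}}

```text
clock: 3.92
tool_pos: [0.6576, 0.0181, 0.0235]
eef_rot: [0.806, 0.592, -0.002, -0.001]
contact_force: [-0.1, -0.8, 0.8]
opening: 0.702
finger_force: 0.0
```

```bash
cat >> h.py <<'E'
def path(c,yaw0,yaws,step,sgn,off,lean,z):
    """push path of back-face mid c, heading follows yaw; yaws/steps (deg, m) per row. TCP off behind face"""
    out=[];c=np.array(c,float)
    for y,s in zip(yaws,step):
        a=np.radians(y); n=sgn*np.array([-np.sin(a),np.cos(a)]); c=c+n*s
        out.append(([*(c-n*off),z],ori(y,lean)))
    return out,c
E
python3 - <<'E'
from h import *
s=r.get_state(); print(s["tool_pos"],s["contact_force"],R.from_quat(s["eef_rot"]).as_matrix().round(3).tolist())
p0=np.array([.659,.0195,.026]);R0=ori(-17.3,0)
N=17; y=np.interp(np.arange(N),[0,2,14],[-17.3,-17.3,-4]); st=[.012]+[.017]*14+[.01,.005]
P,c=path([.649,-.014],0,y,[-.012+.0]+[.0]*0+st[1:],-1,.009,0,.026); print(c)
rel(P,p0,R0)
E
```

```text
[0.65763444 0.01806194 0.02349065] [-0.09799443 -0.7854237   0.76934618] [[0.299, 0.954, -0.004], [0.954, -0.299, -0.001], [-0.003, -0.004, -1.0]]
[ 0.60573088 -0.25036196]
T [-0.014, 0.0, 0.0] W [0.0, 0.0, 0.0]
T [-0.031, 0.0, 0.0] W [0.0, 0.0, 0.0]
T [-0.048, 0.0, 0.0] W [0.0, 0.0, 0.0]
T [-0.065, 0.001, 0.0] W [0.0, 0.0, -0.019]
T [-0.082, 0.001, 0.0] W [0.0, 0.0, -0.039]
T [-0.099, 0.002, 0.0] W [0.0, 0.0, -0.058]
T [-0.116, 0.003, 0.0] W [0.0, 0.0, -0.077]
T [-0.133, 0.004, 0.0] W [0.0, 0.0, -0.097]
T [-0.15, 0.006, 0.0] W [0.0, 0.0, -0.116]
T [-0.167, 0.008, 0.0] W [0.0, 0.0, -0.135]
T [-0.183, 0.011, 0.0] W [0.0, 0.0, -0.155]
T [-0.2, 0.014, 0.0] W [0.0, 0.0, -0.174]
T [-0.217, 0.017, 0.0] W [0.0, 0.0, -0.193]
T [-0.234, 0.02, 0.0] W [0.0, 0.0, -0.213]
T [-0.25, 0.024, 0.0] W [0.0, 0.0, -0.232]
T [-0.26, 0.026, 0.0] W [0.0, 0.0, -0.232]
T [-0.265, 0.027, 0.0] W [0.0, 0.0, -0.232]
```

Emit:
{"name": "jog_arm", "arguments": {
  "turn": [
    [0,0,0],
    [0,0,0],
    [0,0,0],
    [0,0,-0.019],
    [0,0,-0.039],
    [0,0,-0.058],
    [0,0,-0.077],
    [0,0,-0.097],
    [0,0,-0.116],
    [0,0,-0.135],
    [0,0,-0.155],
    [0,0,-0.174],
    [0,0,-0.193],
    [0,0,-0.213],
    [0,0,-0.232],
    [0,0,-0.232],
    [0,0,-0.232]
  ],
  "translation": [
    [-0.014,0,0],
    [-0.031,0,0],
    [-0.048,0,0],
    [-0.065,0.001,0],
    [-0.082,0.001,0],
    [-0.099,0.002,0],
    [-0.116,0.003,0],
    [-0.133,0.004,0],
    [-0.15,0.006,0],
    [-0.167,0.008,0],
    [-0.183,0.011,0],
    [-0.2,0.014,0],
    [-0.217,0.017,0],
    [-0.234,0.02,0],
    [-0.25,0.024,0],
    [-0.26,0.026,0],
    [-0.265,0.027,0]
  ],
  "grip": [0.3,0.3,0.3,0.3,0.3,0.3,0.3,0.3,0.3,0.3,0.3,0.3,0.3,0.3,0.3,0.3,0.3]
}}

```text
clock: 6.05
tool_pos: [0.6059, -0.2421, 0.0255]
eef_rot: [0.732, 0.682, -0.0, -0.0]
contact_force: [-0.1, 1.8, -0.2]
opening: 0.698
finger_force: 0.8
```

Run:
```python
from h import *
s=r.get_state(); print(s["tool_pos"].round(4),s["contact_force"].round(1),R.from_quat(s["eef_rot"]).as_matrix().round(3).tolist(),np.round(s["q"],2))
im=cams.snapshot("top"); 
im2=cams.snapshot("scene")
cv2.imwrite("pics/a1.png",np.vstack([cv2.resize(im[100:260,280:520],None,fx=2,fy=2),cv2.resize(im2[80:200,160:400],None,fx=2,fy=2)])[:,:,::-1])
for c in ["top","scene"]:
  for n in ["right_bracket","right_bracket_toe","right_bracket_tail"]:
    print(n,[(round(d["p"],2),np.round(d["position"],3).tolist()) for d in models.place_of(c,n)])
```

```text
[ 0.6059 -0.2421  0.0255] [-0.1  1.8 -0.2] [[0.071, 0.997, -0.001], [0.997, -0.071, -0.0], [-0.0, -0.001, -1.0]] [ 0.5   1.05 -0.35  1.59  0.56  0.6  -0.24]
right_bracket [(0.94, [0.336, 0.337, 0.001]), (0.85, [0.405, -0.208, -0.003]), (0.28, [0.528, 0.01, 0.019])]
right_bracket_toe [(0.85, [0.344, 0.274, 0.021])]
right_bracket_tail [(0.9, [0.465, -0.226, 0.026]), (0.83, [0.348, 0.398, 0.018])]
right_bracket [(0.84, [0.341, 0.339, 0.001]), (0.8, [0.407, -0.205, 0.003]), (0.8, [0.273, -0.323, 0.001]), (0.75, [0.595, -0.254, 0.001])]
right_bracket_toe [(0.72, [0.344, -0.198, 0.022]), (0.68, [0.307, -0.38, 0.02]), (0.63, [0.663, -0.259, 0.02]), (0.59, [0.342, 0.27, 0.02]), (0.18, [0.795, 0.089, -0.001])]
right_bracket_tail [(0.85, [0.543, -0.252, 0.021]), (0.8, [0.464, -0.228, 0.023]), (0.77, [0.343, 0.398, 0.021]), (0.65, [0.254, -0.271, 0.02])]
```

View pics/a1.png

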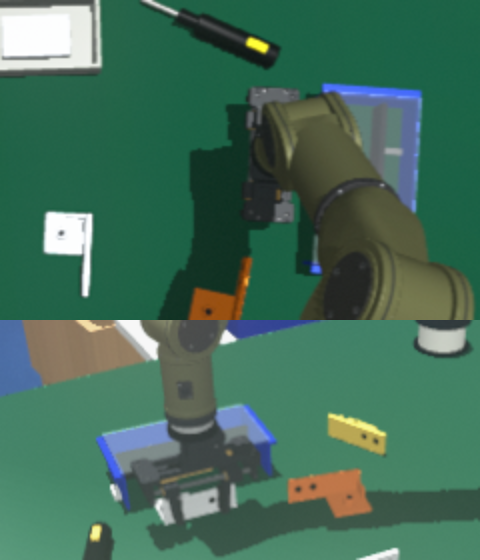

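Run:
```python
from h import *
s=r.get_state(); p0=s["tool_pos"]; R0=R.from_quat(s["eef_rot"])
a=np.radians(-4); n=-np.array([-np.sin(a),np.cos(a),0]); f=np.array([*p0[:2],0])+n*.009
rel([(f-n*.045+[0,0,.035],ori(-4,0)),(f-n*.055+[0,0,.035],ori(-4,-40)),(f-n*.045+[0,0,.024],ori(-4,-40)),(f-n*.024+[0,0,.024],ori(-4,-40))],p0,R0)
```

```text
T [0.036, 0.0, -0.009] W [-0.0, 0.0, 0.0]
T [0.046, 0.0, -0.009] W [0.0, -0.698, 0.0]
T [0.036, 0.0, 0.002] W [0.0, -0.698, 0.0]
T [0.015, 0.0, 0.002] W [0.0, -0.698, 0.0]
```

Emit:
{"name": "jog_arm", "arguments": {
  "turn": [
    [0,0,0],
    [0,-0.17,0],
    [0,-0.34,0],
    [0,-0.52,0],
    [0,-0.698,0],
    [0,-0.698,0],
    [0,-0.698,0],
    [0,-0.698,0],
    [0,-0.698,0]
  ],
  "translation": [
    [0.036,0,-0.009],
    [0.046,0,-0.009],
    [0.046,0,-0.009],
    [0.046,0,-0.009],
    [0.046,0,-0.009],
    [0.046,0,-0.009],
    [0.046,0,-0.009],
    [0.036,0,0.002],
    [0.015,0,0.002]
  ],
  "grip": [0.3,0.3,0.3,0.3,0.3,0.3,0.3,0.3,0.3]
}}

```text
clock: 7.58
tool_pos: [0.6067, -0.2287, 0.0233]
eef_rot: [0.688, 0.64, -0.25, 0.232]
contact_force: [1.3, -0.3, 0.9]
opening: 0.704
finger_force: 0.0
```

Run:
```python
from h import *
s=r.get_state(); p0=s["tool_pos"]; R0=R.from_quat(s["eef_rot"])
print(p0.round(4),s["contact_force"].round(1),R0.as_matrix().round(3).tolist(),np.round(s["q"],2))
a=np.radians(-4); n=-np.array([-np.sin(a),np.cos(a),0])
# into-bin distance of contact point
mouth=np.array([.574,-.3155,0]); c=p0+n*.0191; print("depth",(c-mouth)@n)
rel([(p0+n*d,R0) for d in (.02,.04,.06)],p0,R0)
```

```text
[ 0.6067 -0.2287  0.0233] [ 1.3 -0.3  0.9] [[0.055, 0.997, -0.047], [0.765, -0.072, -0.64], [-0.642, -0.0, -0.767]] [-0.19  1.17  0.31  1.7   0.84  0.55 -0.9 ]
depth -0.06979202351395261
T [-0.015, 0.0, 0.013] W [0.0, 0.0, 0.0]
T [-0.031, 0.0, 0.026] W [0.0, 0.0, 0.0]
T [-0.046, 0.0, 0.038] W [0.0, 0.0, 0.0]
```

Emit:
{"name": "jog_arm", "arguments": {
  "turn": [
    [0,0,0],
    [0,0,0],
    [0,0,0],
    [0,0,0],
    [0,0,0],
    [0,0,0],
    [0,0,0],
    [0,0,0],
    [0,0,0]
  ],
  "translation": [
    [-0.0077,0,0.0064],
    [-0.0153,0,0.0128],
    [-0.023,0,0.0193],
    [-0.0306,0,0.0257],
    [-0.0383,0,0.0321],
    [-0.046,0,0.0386],
    [-0.0513,0,0.0431],
    [-0.0559,0,0.0469],
    [-0.059,0,0.0495]
  ],
  "grip": [0.3,0.3,0.3,0.3,0.3,0.3,0.3,0.3,0.3]
}}

```text
clock: 8.7
tool_pos: [0.6021, -0.3033, 0.0237]
eef_rot: [0.687, 0.641, -0.25, 0.233]
contact_force: [-0.2, 2.1, 1.9]
opening: 0.704
finger_force: 1.2
```

Run:
```python
from h import *
s=r.get_state(); p0=s["tool_pos"]; R0=R.from_quat(s["eef_rot"])
print(p0.round(4),s["contact_force"].round(1))
a=np.radians(-4); n=-np.array([-np.sin(a),np.cos(a),0])
mouth=np.array([.574,-.3155,0]); c=p0+n*.0191; print("depth",(c-mouth)@n)
```

```text
[ 0.6021 -0.3033  0.0237] [-0.2  2.1  1.9]
depth 0.0050204617673877605
```

Emit:
{"name": "jog_arm", "arguments": {
  "turn": [
    [0,0,0],
    [0,0,0],
    [0,0,0],
    [0,0,0]
  ],
  "translation": [
    [-0.0015,0,0.0013],
    [-0.003,0,0.0026],
    [-0.0046,0,0.0039],
    [-0.0061,0,0.0051]
  ],
  "grip": [0.3,0.3,0.3,0.3]
}}

```text
clock: 9.2
tool_pos: [0.6017, -0.3109, 0.0237]
eef_rot: [0.687, 0.641, -0.25, 0.233]
contact_force: [-0.8, 2.0, 1.7]
opening: 0.7
finger_force: 1.0
```

Emit:
{"name": "jog_arm", "arguments": {
  "turn": [
    [0,0,0],
    [0,0,0],
    [0,0,0]
  ],
  "translation": [
    [-0.0008,0,0.0006],
    [-0.0015,0,0.0013],
    [-0.0023,0,0.0019]
  ],
  "grip": [0.3,0.3,0.3]
}}

```text
clock: 9.57
tool_pos: [0.6014, -0.3139, 0.0237]
eef_rot: [0.687, 0.641, -0.25, 0.233]
contact_force: [-0.3, 1.4, 1.0]
opening: 0.704
finger_force: 1.0
```

Emit:
{"name": "jog_arm", "arguments": {
  "turn": [
    [0,0,0],
    [0,0,0],
    [0,0,0]
  ],
  "translation": [
    [-0.0008,0,0.0006],
    [-0.0015,0,0.0013],
    [-0.0023,0,0.0019]
  ],
  "grip": [0.3,0.3,0.3]
}}

```text
clock: 9.95
tool_pos: [0.6012, -0.317, 0.0238]
eef_rot: [0.687, 0.641, -0.25, 0.233]
contact_force: [-0.0, 2.7, 0.5]
opening: 0.703
finger_force: 0.9
```

Emit:
{"name": "jog_arm", "arguments": {
  "turn": [
    [0,0,0],
    [0,0,0],
    [0,0,0]
  ],
  "translation": [
    [-0.0006,0,0.0005],
    [-0.0012,0,0.001],
    [-0.0015,0,0.0013]
  ],
  "grip": [0.3,0.3,0.3]
}}

```text
clock: 10.32
tool_pos: [0.601, -0.319, 0.0237]
eef_rot: [0.687, 0.641, -0.25, 0.233]
contact_force: [0.2, 1.9, 1.2]
opening: 0.704
finger_force: 0.9
```

Emit:
{"name": "jog_arm", "arguments": {
  "turn": [
    [0,0,0],
    [0,0,0],
    [0,0,0]
  ],
  "translation": [
    [-0.0006,0,0.0005],
    [-0.0012,0,0.001],
    [-0.0015,0,0.0013]
  ],
  "grip": [0.3,0.3,0.3]
}}

```text
clock: 10.7
tool_pos: [0.6011, -0.3203, 0.0236]
eef_rot: [0.687, 0.641, -0.25, 0.233]
contact_force: [-0.3, 4.5, 2.8]
opening: 0.7
finger_force: 2.2
```

Emit:
{"name": "jog_arm", "arguments": {
  "turn": [
    [0,0,0],
    [0,0,0],
    [0,0,0]
  ],
  "translation": [
    [-0.0004,0,0.0003],
    [-0.0008,0,0.0006],
    [-0.0008,0,0.0006]
  ],
  "grip": [0.3,0.3,0.3]
}}

```text
clock: 11.08
tool_pos: [0.6011, -0.3206, 0.0235]
eef_rot: [0.687, 0.641, -0.249, 0.233]
contact_force: [-1.1, 6.7, 3.7]
opening: 0.698
finger_force: 3.2
```

Emit:
{"name": "jog_arm", "arguments": {
  "turn": [
    [0,0,0],
    [0,0,0],
    [0,0,0],
    [0,0,0],
    [0,0,0]
  ],
  "translation": [
    [-0.0006,0,0.0005],
    [-0.0012,0,0.001],
    [-0.0012,0,0.001],
    [-0.0012,0,0.001],
    [-0.0012,0,0.001]
  ],
  "grip": [0.3,0.3,0.3,0.3,0.3]
}}

```text
clock: 11.7
tool_pos: [0.6012, -0.3209, 0.0234]
eef_rot: [0.687, 0.642, -0.249, 0.233]
contact_force: [-1.6, 11.2, 6.3]
opening: 0.704
finger_force: 5.2
```

Run:
```python
from h import *
s=r.get_state(); p0=s["tool_pos"]; R0=R.from_quat(s["eef_rot"])
rel([((.603,-.24,.03),R0),((.603,-.23,.15),ori(-4,-40)),((.467,-.029,.15),ori(-2.7,0)),((.467,-.029,.026),ori(-2.7,0))],p0,R0)
```

```text
T [0.058, -0.004, -0.057] W [0.0, 0.0, 0.0]
T [-0.011, -0.004, -0.155] W [0.001, -0.003, 0.001]
T [0.135, -0.154, -0.278] W [-0.007, 0.695, -0.021]
T [0.215, -0.154, -0.183] W [-0.007, 0.695, -0.021]
```

Emit:
{"name": "jog_arm", "arguments": {
  "turn": [
    [0,0,0],
    [0,0,0],
    [0,0,0],
    [0,0,0],
    [0,0,0],
    [0,0.17,0],
    [0,0.34,-0.01],
    [0,0.52,-0.02],
    [-0.007,0.695,-0.021],
    [-0.007,0.695,-0.021],
    [-0.007,0.695,-0.021],
    [-0.007,0.695,-0.021],
    [-0.007,0.695,-0.021]
  ],
  "translation": [
    [0.025,-0.002,-0.024],
    [0.058,-0.004,-0.057],
    [0.058,-0.004,-0.057],
    [0.023,-0.004,-0.11],
    [-0.011,-0.004,-0.155],
    [0.018,-0.034,-0.18],
    [0.047,-0.064,-0.204],
    [0.076,-0.094,-0.229],
    [0.105,-0.124,-0.253],
    [0.135,-0.154,-0.278],
    [0.135,-0.154,-0.278],
    [0.135,-0.154,-0.278],
    [0.135,-0.154,-0.278]
  ],
  "grip": [0.3,0.3,0.3,0.3,0.3,0.3,0.3,0.3,0.3,0.3,0.3,0.3,0.3]
}}

```text
clock: 13.32
tool_pos: [0.4676, -0.0324, 0.1499]
eef_rot: [0.724, 0.689, -0.002, 0.002]
contact_force: [0.4, -0.5, -0.4]
opening: 0.701
finger_force: 0.0
```

Run:
```python
from h import *
s=r.get_state(); p0=s["tool_pos"]; R0=R.from_quat(s["eef_rot"])
print(p0.round(4),R0.as_matrix().round(3).tolist())
im=cams.snapshot("top"); 
im2=cams.snapshot("scene")
cv2.imwrite("pics/a2.png",np.vstack([cv2.resize(im[100:260,280:520],None,fx=2,fy=2),cv2.resize(im2[80:220,160:400],None,fx=2,fy=2)])[:,:,::-1])
for c in ["top","scene"]:
  for n in ["right_bracket","right_bracket_toe","right_bracket_tail","left_bracket_toe","left_bracket_tail"]:
    print(n,[(round(d["p"],2),np.round(d["position"],3).tolist()) for d in models.place_of(c,n)])
```

```text
[ 0.4676 -0.0324  0.1499] [[0.05, 0.999, -0.0], [0.999, -0.05, -0.004], [-0.004, 0.0, -1.0]]
right_bracket [(0.8, [0.405, -0.204, -0.003]), (0.78, [0.278, -0.324, 0.002]), (0.63, [0.336, 0.336, 0.0])]
right_bracket_toe [(0.91, [0.346, 0.274, 0.022]), (0.77, [0.305, -0.38, 0.02]), (0.63, [0.344, -0.2, 0.02])]
right_bracket_tail [(0.84, [0.351, 0.397, 0.02]), (0.73, [0.461, -0.224, 0.024]), (0.58, [0.255, -0.269, 0.016])]
left_bracket_toe [(0.77, [0.53, 0.007, 0.018])]
left_bracket_tail [(0.62, [0.408, 0.018, 0.019])]
right_bracket [(0.67, [0.408, -0.204, 0.006]), (0.65, [0.341, 0.337, 0.0]), (0.63, [0.595, -0.34, 0.0]), (0.36, [0.274, -0.326, 0.0])]
right_bracket_toe [(0.76, [0.344, -0.2, 0.024]), (0.71, [0.344, 0.272, 0.018]), (0.69, [0.658, -0.34, 0.02]), (0.17, [0.568, 0.307, 0.069])]
right_bracket_tail [(0.94, [0.345, 0.397, 0.022]), (0.9, [0.535, -0.336, 0.021]), (0.77, [0.464, -0.225, 0.018]), (0.54, [0.786, -0.214, 0.0]), (0.41, [0.256, -0.272, 0.022]), (0.25, [0.472, 0.012, 0.019])]
left_bracket_toe [(0.88, [0.53, 0.007, 0.019])]
left_bracket_tail [(0.93, [0.409, 0.012, 0.023])]
```

View pics/a2.png

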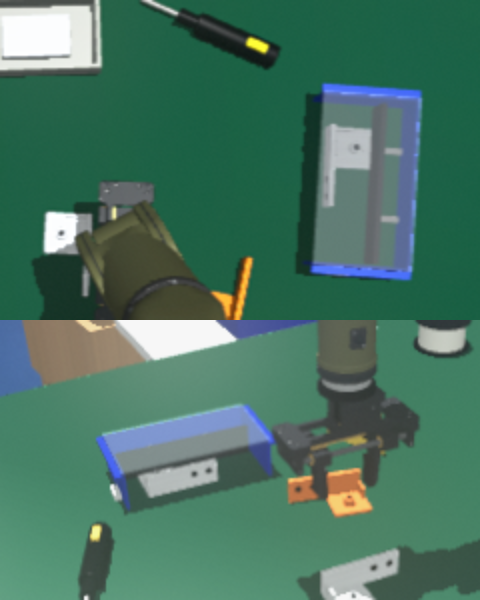

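Run:
```python
from h import *
s=r.get_state(); p0=s["tool_pos"]; R0=R.from_quat(s["eef_rot"])
N=15; y=np.interp(np.arange(N),[0,1,6,8,13],[-3,-3,-25,-25,-6]); st=[-.012]+[.0175]*12+[.01,.007]
P,c=path([.470,.0115],0,y,st,1,.009,0,.0265); print(c)
rel([((.468,-.032,.0265),ori(-3,0))]+P,p0,R0)
```

```text
[0.52977976 0.21641993]
T [-0.0, 0.001, 0.123] W [-0.001, 0.003, 0.004]
T [0.022, 0.001, 0.123] W [-0.001, 0.003, 0.004]
T [0.04, 0.001, 0.123] W [-0.001, 0.003, 0.004]
T [0.057, 0.002, 0.123] W [-0.0, 0.003, 0.081]
T [0.075, 0.004, 0.123] W [-0.0, 0.003, 0.158]
T [0.092, 0.007, 0.123] W [-0.0, 0.003, 0.234]
T [0.109, 0.012, 0.123] W [-0.0, 0.003, 0.311]
T [0.125, 0.018, 0.123] W [0.0, 0.003, 0.388]
T [0.141, 0.025, 0.123] W [0.0, 0.003, 0.388]
T [0.157, 0.031, 0.123] W [0.0, 0.003, 0.388]
T [0.174, 0.037, 0.123] W [-0.0, 0.003, 0.322]
T [0.191, 0.042, 0.123] W [-0.0, 0.003, 0.255]
T [0.208, 0.046, 0.123] W [-0.0, 0.003, 0.189]
T [0.225, 0.049, 0.123] W [-0.0, 0.003, 0.123]
T [0.235, 0.05, 0.123] W [-0.001, 0.003, 0.056]
T [0.242, 0.05, 0.123] W [-0.001, 0.003, 0.056]
```

Emit:
{"name": "jog_arm", "arguments": {
  "turn": [
    [0,0.003,0.004],
    [0,0.003,0.004],
    [0,0.003,0.004],
    [0,0.003,0.004],
    [0,0.003,0.004],
    [0,0.003,0.081],
    [0,0.003,0.158],
    [0,0.003,0.234],
    [0,0.003,0.311],
    [0,0.003,0.388],
    [0,0.003,0.388],
    [0,0.003,0.388],
    [0,0.003,0.322],
    [0,0.003,0.255],
    [0,0.003,0.189],
    [0,0.003,0.123],
    [0,0.003,0.056],
    [0,0.003,0.056]
  ],
  "translation": [
    [0,0.001,0.06],
    [0,0.001,0.11],
    [0,0.001,0.123],
    [0.022,0.001,0.123],
    [0.04,0.001,0.123],
    [0.057,0.002,0.123],
    [0.075,0.004,0.123],
    [0.092,0.007,0.123],
    [0.109,0.012,0.123],
    [0.125,0.018,0.123],
    [0.141,0.025,0.123],
    [0.157,0.031,0.123],
    [0.174,0.037,0.123],
    [0.191,0.042,0.123],
    [0.208,0.046,0.123],
    [0.225,0.049,0.123],
    [0.235,0.05,0.123],
    [0.242,0.05,0.123]
  ],
  "grip": [0.3,0.3,0.3,0.3,0.3,0.3,0.3,0.3,0.3,0.3,0.3,0.3,0.3,0.3,0.3,0.3,0.3,0.3]
}}

```text
clock: 16.18
tool_pos: [0.5282, 0.208, 0.0262]
eef_rot: [0.743, 0.67, -0.0, -0.0]
contact_force: [-0.1, -2.4, 2.1]
opening: 0.697
finger_force: 1.2
```

Run:
```python
from h import *
s=r.get_state(); p0=s["tool_pos"]; R0=R.from_quat(s["eef_rot"])
print(p0.round(4),R0.as_matrix().round(3).tolist())
a=np.radians(-6); n=np.array([-np.sin(a),np.cos(a),0]); f=np.array([*p0[:2],0])+n*.009
rel([(f-n*.045+[0,0,.035],ori(-6,0)),(f-n*.055+[0,0,.035],ori(-6,40)),(f-n*.045+[0,0,.024],ori(-6,40)),(f-n*.024+[0,0,.024],ori(-6,40))],p0,R0)
im=cams.snapshot("top"); 
im2=cams.snapshot("scene")
cv2.imwrite("pics/a3.png",np.vstack([cv2.resize(im[100:260,150:390],None,fx=2,fy=2),cv2.resize(im2[180:350,240:480],None,fx=2,fy=2)])[:,:,::-1])
for c in ["top","scene"]:
  for n in ["left_bracket","left_bracket_toe","left_bracket_tail"]:
    print(n,[(round(d["p"],2),np.round(d["position"],3).tolist()) for d in models.place_of(c,n)])
```

```text
[0.5282 0.208  0.0262] [[0.103, 0.995, -0.001], [0.995, -0.103, -0.0], [-0.0, -0.001, -1.0]]
T [-0.036, -0.0, -0.009] W [-0.001, 0.0, 0.001]
T [-0.046, -0.0, -0.009] W [-0.001, 0.699, 0.001]
T [-0.036, -0.0, 0.002] W [-0.001, 0.699, 0.001]
T [-0.015, -0.0, 0.002] W [-0.001, 0.699, 0.001]
left_bracket []
left_bracket_toe []
left_bracket_tail [(0.16, [0.79, -0.208, -0.007])]
left_bracket [(0.8, [0.53, 0.22, -0.003])]
left_bracket_toe [(0.65, [0.586, 0.213, 0.019])]
left_bracket_tail [(0.95, [0.47, 0.224, 0.021])]
```

View pics/a3.png

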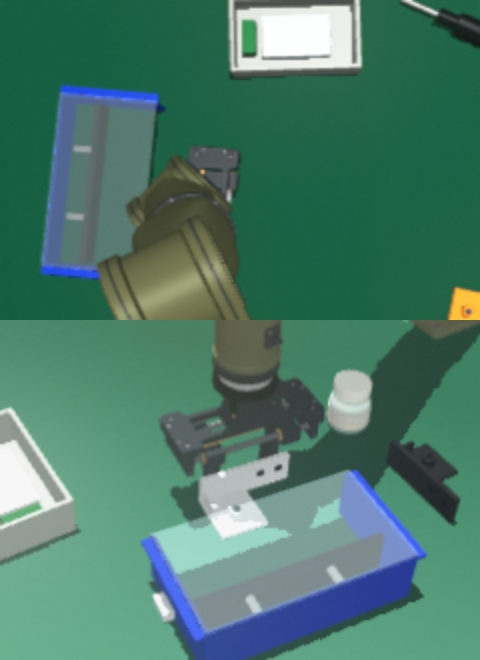

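Emit:
{"name": "jog_arm", "arguments": {
  "turn": [
    [0,0,0],
    [0,0.17,0],
    [0,0.34,0],
    [0,0.52,0],
    [0,0.698,0],
    [0,0.698,0],
    [0,0.698,0],
    [0,0.698,0],
    [0,0.698,0]
  ],
  "translation": [
    [-0.036,0,-0.009],
    [-0.046,0,-0.009],
    [-0.046,0,-0.009],
    [-0.046,0,-0.009],
    [-0.046,0,-0.009],
    [-0.046,0,-0.009],
    [-0.046,0,-0.009],
    [-0.036,0,0.002],
    [-0.015,0,0.002]
  ],
  "grip": [0.3,0.3,0.3,0.3,0.3,0.3,0.3,0.3,0.3]
}}

```text
clock: 17.7
tool_pos: [0.5272, 0.1848, 0.0255]
eef_rot: [0.696, 0.632, 0.252, -0.229]
contact_force: [-0.1, 0.4, -0.3]
opening: 0.7
finger_force: 0.0
```

Run:
```python
from h import *
s=r.get_state(); p0=s["tool_pos"]; R0=R.from_quat(s["eef_rot"])
print(p0.round(4),R0.as_matrix().round(3).tolist(),np.round(s["q"],2))
a=np.radians(-6); n=np.array([-np.sin(a),np.cos(a),0])
mouth=np.array([.572,.2985,0]); c=p0+n*.0191; print("depth",(c-mouth)@n)
rel([(p0+n*d,R0) for d in (.02,.04,.09)],p0,R0)
```

```text
[0.5272 0.1848 0.0255] [[0.075, 0.995, 0.062], [0.765, -0.097, 0.637], [0.64, -0.0, -0.769]] [ 0.39  1.23 -0.79  2.01  1.3   0.04 -1.32]
depth -0.09867442430203653
T [0.015, 0.0, 0.013] W [0.0, 0.0, 0.0]
T [0.031, 0.0, 0.026] W [0.0, 0.0, 0.0]
T [0.069, 0.001, 0.058] W [0.0, 0.0, 0.0]
```

Emit:
{"name": "jog_arm", "arguments": {
  "turn": [
    [0,0,0],
    [0,0,0],
    [0,0,0],
    [0,0,0]
  ],
  "translation": [
    [0.0077,0,0.0064],
    [0.0153,0,0.0128],
    [0.023,0,0.0193],
    [0.0306,0,0.0257]
  ],
  "grip": [0.3,0.3,0.3,0.3]
}}

```text
clock: 18.2
tool_pos: [0.5311, 0.2245, 0.0258]
eef_rot: [0.696, 0.632, 0.252, -0.229]
contact_force: [0.1, -1.8, 1.6]
opening: 0.699
finger_force: 1.1
```

```bash
cat > st.py <<'E'
from h import *
s=r.get_state(); p0=s["tool_pos"]; R0=R.from_quat(s["eef_rot"])
print(p0.round(4),R0.as_matrix().round(3).tolist(),np.round(s["q"],3),s["contact_force"].round(1))
a=np.radians(-6); n=np.array([-np.sin(a),np.cos(a),0])
mouth=np.array([.572,.2985,0]); c=p0+n*.0191; print("depth",(c-mouth)@n)
E
python3 st.py
```

```text
[0.5311 0.2245 0.0258] [[0.074, 0.995, 0.062], [0.765, -0.097, 0.637], [0.64, 0.0, -0.768]] [ 0.379  1.288 -0.923  1.991  1.673  0.18  -1.721] [ 0.1 -1.8  1.6]
depth -0.05881056667047087
```

Emit:
{"name": "jog_arm", "arguments": {
  "turn": [
    [0,0,0],
    [0,0,0],
    [0,0,0],
    [0,0,0],
    [0,0,0],
    [0,0,0],
    [0,0,0]
  ],
  "translation": [
    [0.0077,0,0.0064],
    [0.0153,0,0.0128],
    [0.023,0,0.0193],
    [0.0306,0,0.0257],
    [0.0383,0,0.0321],
    [0.043,0,0.036],
    [0.046,0,0.0386]
  ],
  "grip": [0.3,0.3,0.3,0.3,0.3,0.3,0.3]
}}

```text
clock: 19.08
tool_pos: [0.5374, 0.2818, 0.0243]
eef_rot: [0.698, 0.629, 0.252, -0.23]
contact_force: [-0.9, -3.0, 2.1]
opening: 0.701
finger_force: 1.2
```

```bash
python3 st.py
```

```text
[0.5374 0.2818 0.0243] [[0.08, 0.995, 0.063], [0.763, -0.102, 0.639], [0.642, -0.003, -0.767]] [ 0.312  1.344 -1.022  1.953  1.765  0.294 -1.859] [-0.9 -3.   2.1]
depth -0.0011540425301478834
```

Slow approach towards the stop (14–32 mm deep).

Emit:
{"name": "jog_arm", "arguments": {
  "turn": [
    [0,0,0],
    [0,0,0],
    [0,0,0],
    [0,0,0],
    [0,0,0],
    [0,0,0],
    [0,0,0]
  ],
  "translation": [
    [0.0015,0,0.0013],
    [0.003,0,0.0026],
    [0.0046,0,0.0039],
    [0.0061,0,0.0051],
    [0.0077,0,0.0064],
    [0.0084,0,0.007],
    [0.0092,0,0.0077]
  ],
  "grip": [0.3,0.3,0.3,0.3,0.3,0.3,0.3]
}}

```text
clock: 19.95
tool_pos: [0.5387, 0.2934, 0.0243]
eef_rot: [0.698, 0.629, 0.253, -0.23]
contact_force: [0.2, -2.1, 1.1]
opening: 0.697
finger_force: 1.0
```

Emit:
{"name": "jog_arm", "arguments": {
  "turn": [
    [0,0,0],
    [0,0,0],
    [0,0,0]
  ],
  "translation": [
    [0.0008,0,0.0006],
    [0.0015,0,0.0013],
    [0.0023,0,0.0019]
  ],
  "grip": [0.3,0.3,0.3]
}}

```text
clock: 20.32
tool_pos: [0.539, 0.2963, 0.0243]
eef_rot: [0.698, 0.629, 0.253, -0.23]
contact_force: [-0.8, -2.0, 1.4]
opening: 0.7
finger_force: 1.0
```

Emit:
{"name": "jog_arm", "arguments": {
  "turn": [
    [0,0,0],
    [0,0,0],
    [0,0,0]
  ],
  "translation": [
    [0.0008,0,0.0006],
    [0.0015,0,0.0013],
    [0.0023,0,0.0019]
  ],
  "grip": [0.3,0.3,0.3]
}}

```text
clock: 20.7
tool_pos: [0.5393, 0.2993, 0.0243]
eef_rot: [0.698, 0.629, 0.252, -0.23]
contact_force: [-0.6, -3.3, 1.4]
opening: 0.701
finger_force: 1.5
```

Emit:
{"name": "jog_arm", "arguments": {
  "turn": [
    [0,0,0],
    [0,0,0],
    [0,0,0]
  ],
  "translation": [
    [0.0004,0,0.0003],
    [0.0008,0,0.0006],
    [0.0012,0,0.001]
  ],
  "grip": [0.3,0.3,0.3]
}}

```text
clock: 21.08
tool_pos: [0.5394, 0.2999, 0.0241]
eef_rot: [0.698, 0.629, 0.252, -0.229]
contact_force: [-2.6, -8.7, 5.4]
opening: 0.7
finger_force: 4.4
```

Emit:
{"name": "jog_arm", "arguments": {
  "turn": [
    [0,0,0],
    [0,0,0],
    [0,0,0],
    [0,0,0],
    [0,0,0]
  ],
  "translation": [
    [0.0004,0,0.0003],
    [0.0008,0,0.0006],
    [0.0008,0,0.0006],
    [0.0008,0,0.0006],
    [0.0008,0,0.0006]
  ],
  "grip": [0.3,0.3,0.3,0.3,0.3]
}}

```text
clock: 21.7
tool_pos: [0.5394, 0.3001, 0.0241]
eef_rot: [0.699, 0.629, 0.252, -0.229]
contact_force: [-2.5, -10.7, 7.8]
opening: 0.702
finger_force: 5.6
```

```bash
python3 st.py
python3 - <<'E'
from h import *
im=cams.snapshot("top"); 
im2=cams.snapshot("scene")
cv2.imwrite("pics/a4.png",np.vstack([cv2.resize(im[100:260,150:390],None,fx=2,fy=2),cv2.resize(im2[180:350,240:480],None,fx=2,fy=2)])[:,:,::-1])
for n in ["left_bracket","left_bracket_toe","left_bracket_tail"]:
    print(n,[(round(d["p"],2),np.round(d["position"],3).tolist()) for d in models.place_of("scene",n)])
E
```

```text
[0.5394 0.3001 0.0241] [[0.081, 0.995, 0.064], [0.764, -0.103, 0.636], [0.64, -0.003, -0.769]] [ 0.283  1.354 -1.041  1.937  1.779  0.32  -1.89 ] [ -2.5 -10.7   7.8]
depth 0.017253678718700243
left_bracket []
left_bracket_toe []
left_bracket_tail []
```

View pics/a4.png

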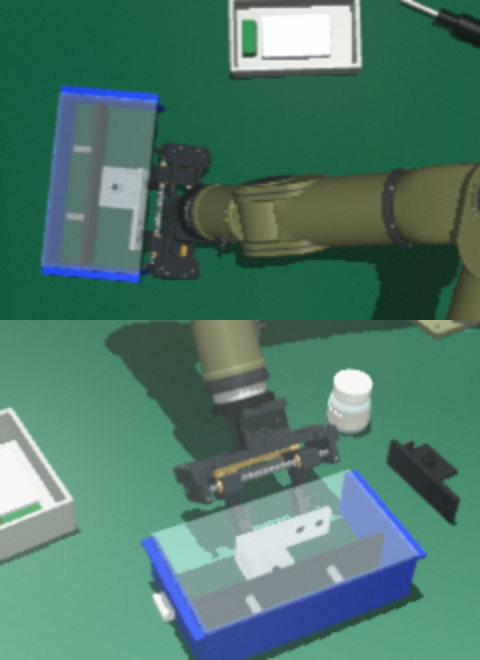

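Emit:
{"name": "jog_arm", "arguments": {
  "turn": [
    [0,0,0],
    [0,0,0],
    [0,0,0],
    [0,0,0],
    [0,0,0],
    [0,0,0],
    [0,0,0]
  ],
  "translation": [
    [-0.01,0,-0.0084],
    [-0.03,0,-0.025],
    [-0.0536,0,-0.045],
    [-0.0536,0,-0.045],
    [-0.02,0,-0.083],
    [0.01,0,-0.122],
    [0.01,0,-0.122]
  ],
  "grip": [0.3,0.3,0.3,0.3,0.3,0.3,0.3]
}}

```text
clock: 22.82
tool_pos: [0.5338, 0.2343, 0.1293]
eef_rot: [0.696, 0.63, 0.256, -0.23]
contact_force: [0.3, -0.2, -0.4]
opening: 0.699
finger_force: 0.0
```

```bash
python3 st.py
python3 - <<'E'
from h import *
im=cams.snapshot("top"); im2=cams.snapshot("scene")
cv2.imwrite("pics/a5.png",np.vstack([im[80:300],im2[60:380]])[:,:,::-1])
for n in ["left_bracket_toe","left_bracket_tail","right_bracket_toe","right_bracket_tail"]:
    print(n,[(round(d["p"],2),np.round(d["position"],3).tolist()) for d in models.place_of("scene",n)])
E
```

```text
[0.5338 0.2343 0.1293] [[0.075, 0.995, 0.067], [0.759, -0.101, 0.643], [0.646, 0.002, -0.763]] [ 0.416  1.135 -1.059  2.003  1.136  0.255 -1.327] [ 0.3 -0.2 -0.4]
depth -0.04871219895317077
left_bracket_toe []
left_bracket_tail []
right_bracket_toe [(0.69, [0.345, -0.202, 0.023]), (0.59, [0.347, 0.272, 0.02]), (0.58, [0.658, -0.342, 0.017])]
right_bracket_tail [(0.67, [0.345, 0.4, 0.02]), (0.64, [0.536, -0.337, 0.02]), (0.6, [0.466, -0.228, 0.02])]
```

View pics/a5.png

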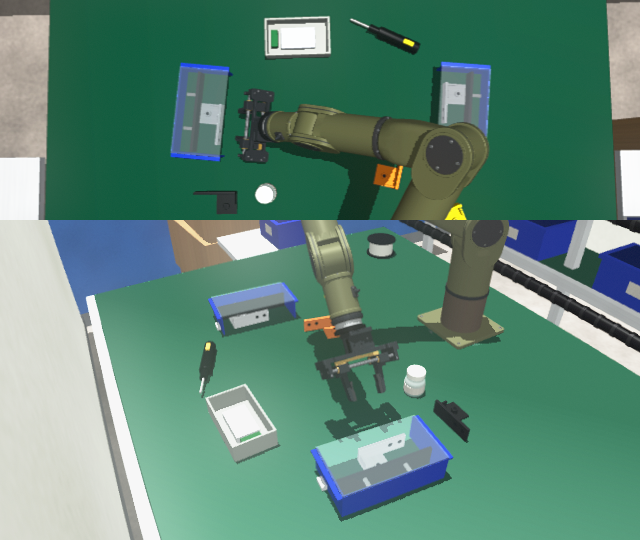

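Both brackets lie in their bins, the bystanders are in place, and the arm is clear of everything.

```bash
python3 -c "
from plant import r
print(r.finish_job())"
```

```text
the job is handed in; nothing more can be done
None
```

Both brackets went into their own bins foot first, each felt its stop and was held there with a push of about 11 N; I let go, backed the arm off and handed in the job at about 23 s, but no verdict came back.

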